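# Stack the spacers on the gear unit's shaft

## Task

Fit the three steel spacer rings onto the upright shaft of the gear unit in order of size: the widest at the bottom, fully down on the shaft's shoulder, then the middle one, then the narrowest on top, each lying flat on the one below. Lower each ring down the shaft, do not let it drop, and leave the other things on the bench where they are.

Things in the scene. Friction and masses are not known exactly. Their poses are not given: they have to be found in the camera images.
- gear_unit: gear unit fixed to the bench: aluminium housing 100 x 100 mm, top 45 mm above the bench, foot strips to 59 mm either way along its y, a lying motor can (40 mm diameter, up to 42 mm high) along its +x to 132 mm from the shaft axis. On the top a round shoulder (29 mm diameter, 8 mm high) carries the upright shaft. Origin: under the shaft, at bench height; z up.
- shaft_seat (a point): centre of the shoulder's top face, where the lowest ring rests, on the shaft axis 53 mm above the bench
- shaft_tip (a point): top end of the plain steel shaft, on its axis, 107 mm above the bench. The shaft is 12 mm in diameter and 54 mm long from the shoulder; its last 12 mm taper to 4 mm at the tip.
- spacer_large: the large spacer: a plain steel ring, outer diameter 58 mm, bore 18 mm, 14 mm thick, lying flat on the bench. Origin: centre of its underside, z along the ring's axis. Both faces are alike.
- large_center (a point): centre of the large spacer, on its axis at half its thickness (7 mm above the underside)
- spacer_medium: the medium spacer: a plain steel ring, outer diameter 46 mm, bore 18 mm, 14 mm thick, lying flat on the bench. Origin: centre of its underside, z along the ring's axis. Both faces are alike.
- medium_center (a point): centre of the medium spacer, on its axis at half its thickness (7 mm above the underside)
- spacer_small: the small spacer: a plain steel ring, outer diameter 34 mm, bore 18 mm, 14 mm thick, lying flat on the bench. Origin: centre of its underside, z along the ring's axis. Both faces are alike.
- small_center (a point): centre of the small spacer, on its axis at half its thickness (7 mm above the underside)
- parts_tray: bystander: open yellow tray with parts in it, 260 x 160 x 70 mm (x, y, z); origin: centre of its underside
- grease_jar: bystander: white jar with black cap, 60 mm diameter, 65 mm high; origin: centre of its underside
- spanner: bystander: steel spanner lying flat, long axis along its x; origin: middle of its underside
- screwdriver: bystander: screwdriver lying flat, long axis along its x; origin: middle of its underside
There are look-alikes about, which are no part of the job. Leave any green look-alike of the spacer_medium alone.

How it is judged:
By the outcome, as a careful person would: the job done as asked, in the order asked, and still so for the second after the job is handed in, with the robot touching nothing.
It also fails if it takes over 72 s, if anything falls off the work surface, if the arm or the gripper's body presses on something with over 40 N, if the wrist force passes 120 N, or if a joint passes its speed limit or range.

## Robot

A 6-joint arm with a two-finger parallel gripper is mounted at the origin on the work surface. World frame = base frame: x ahead of the robot, y to its left, z up, the work surface at z = 0. Lengths are in m, angles in rad, forces in N, time in s.
With the tool pointing down it reaches from about 0.35 to 0.775 m from the base axis. Payload 5.5 kg.
Tool frame: the origin (TCP) lies between the finger pads; the fingertips stand 11 mm ahead of it and the grasp point (between the pads) lies 8 mm behind it (tips_ahead is the distance from the TCP to the fingertips, in m); z points along the fingers, y is the line along which they close (so a half turn about z gives the same grasp; the last joint's range is limited). The gripper opens to 85 mm and grips with 20 to 120 N. Pads are 22 mm wide; open, the fingers measure 114 mm over their backs; the gripper's body (76 mm by 85 mm) begins 54 mm behind the grasp point. The pads swing forward as they close: fully open they stand 13 mm farther back than shut.
Start: joints at [-1.487, 0.313, 0.046, 1.304, 0, 1.431], TCP at [0.128, -0.561, 0.242] pointing down, gripper open.
Joint ranges: [-2.76, 2.76], [-0.86, 1.69], [-1.03, 1.26], [-2.2, 2.34], [-1.47, 1.5], [-3.14, 3.14]. Speed limits (rad/s): [2.57, 2.57, 3.14, 3.14, 3.14, 3.14].

## Interface

Orientations are given as a unit quaternion [w, x, y, z].
In Python, from workcell import * gives the robot as it stands. The module is installed in compiled form; this text tells all that it offers.
- The arm moves only by the tool jog_arm, never from a script. Its argument "moves" is a list of rows, each an object with "fingers": the closure, from 0 (fully open) to 1 (shut); "slide": the shift along the tool's x, y, z in mm, a list of three; "angular": the turn, a rotation vector about the tool's x, y, z in degrees, a list of three. A call has 1 to 10 rows; each row is the pose to reach, as a shift and turn from the pose commanded when the call began, along the tool's axes at that moment; what a row does not reach only later rows make up. A row lasts 1/12 s, in which the tool goes at most 41.7 mm and 7.16 degrees, less where a joint would pass 70% of its speed; a pose out of reach is approached as far as the arm can. A call with a gripper value outside its range is refused whole. The fingers move at their own pace and stop on an object; "squeeze" is the grip in N (left out, the last holds). Time passes only in rows, so rows that repeat a pose let the fingers close. It gives the time, the measured TCP pose, the force, the opening and the grip force at its end, in the units of the state.
- get_state(): the state, without advancing time (a new reading comes with each control period).
- read_camera(name): name is "side" or "top" or "wrist"; returns a dict with "color" (420x560x3 uint8, red, green, blue), "fovy" (degrees; the focal length in pixels is half the picture's height over the tangent of half this angle, whatever the lens; pixels are square), "cx", "cy" (the principal point, pixels), "D" ([k1, k2, p1, p2, k3] as OpenCV has them; the pictures are not rectified), "world_from_camera" (4x4, takes a point from camera to world coordinates); the wrist camera has in their place "tool_from_camera" (4x4, takes a point from camera to tool coordinates, whose origin is the TCP and whose axes are the flange's). Camera axes: x right, y down, z forward; pixel columns grow to the right and rows downward; lengths in m; the calibration is good to about 2 mm. A picture is of the moment at which its call begins: read the wrist's pose just before it. There is no depth.
- hand_in(): hands the job in; it is judged then, once.
Trained networks look in a picture, given as the dict that the camera call returned (one of the last four; its "shot" number tells which), for a name from the list of things; names that differ only in an ending like _2 or _b are one class to them, and where a whole thing is asked for, a point or a joint stands for the part that bears it (a point fixed in the world has none). Each returns a list of dicts, best first, with "p" (0 to 1); they miss things now and then, are a little off and sometimes report something else, mostly with a low value. They report only what shows in the picture. A call takes as long as a camera call. They do not tell look-alikes from the thing itself.
- look_for(target, picture): "point" ([column, row] in pixels, amid what is visible of it).
- tip_of(target, picture): "point" ([column, row] in pixels: a listed point, or the origin of a listed thing).
The state is a dict: "clock": time; "joint_pos": joint angles; "qvel": joint speeds; "tau": joint torques, N m; "tcp_pos": TCP position; "orientation": TCP orientation; "wrist_force": force on the tool from outside, world axes, zero at the start; "ft_torque": the same for the moment, N m; "finger_gap": finger opening in m; "grip_force": force on a finger pad.
Only numpy, scipy, OpenCV 4.12 (cv2) and the standard library are available. Lean on these libraries where they do the work, as an engineer would, in place of code of your own. Each camera call takes 0.05 s, during which the arm holds its last target. There are 200 camera calls.

## Working session

There is one attempt and no reset: what is moved stays moved. The work goes in short steps, Python scripts to look and compute and a tool call to move; the robot and the scene stay as the last step left them, time stands still between calls to the robot, and variables do not carry over. Pictures are saved under pics/ and viewed, at most 10 in all, crops included, and the job is handed in when it is done.

Besides the shell and the picture viewer there is one more tool, called after "Call:" by a JSON object that holds its "api" and its "payload", one argument or row to a line. jog_arm: Moves the arm, as the interface text tells. Its arguments: {"type":"object","properties":{"moves":{"type":"array","items":{"type":"object","properties":{"fingers":{"type":"number"},"slide":{"type":"array","items":{"type":"number"}},"angular":{"type":"array","items":{"type":"number"}}}}},"squeeze":{"type":"number"}},"required":["moves"]}

```bash
mkdir -p pics; cat > h.py <<'E'
from workcell import *
import numpy as np, cv2
from scipy.spatial.transform import Rotation as R
def cam(name):
    s=get_state(); p=read_camera(name); im=p["color"]; h=im.shape[0]
    f=h/2/np.tan(np.radians(p["fovy"])/2)
    K=np.array([[f,0,p["cx"]],[0,f,p["cy"]],[0,0,1]])
    if name=="wrist":
        T=np.eye(4); q=s["orientation"]; T[:3,:3]=R.from_quat([q[1],q[2],q[3],q[0]]).as_matrix(); T[:3,3]=s["tcp_pos"]
        T=T@np.array(p["tool_from_camera"])
    else: T=np.array(p["world_from_camera"])
    return p,K,np.array(p["D"],float),T
def toz(px,c,z):
    _,K,D,T=c
    u=cv2.undistortPoints(np.array([[px]],float),K,D)[0,0]
    d=T[:3,:3]@np.array([u[0],u[1],1]); o=T[:3,3]
    return o+d*(z-o[2])/d[2]
def proj(X,c):
    _,K,D,T=c
    Ti=np.linalg.inv(T)
    return cv2.projectPoints(np.atleast_2d(np.array(X,float)),cv2.Rodrigues(Ti[:3,:3])[0],Ti[:3,3],K,D)[0][:,0]
def save(c,n): cv2.imwrite(f"pics/{n}.png",c[0]["color"][:,:,::-1])
E
cat > a.py <<'E'
from h import *
np.set_printoptions(precision=4,suppress=True)
print(get_state())
for n in ["top","side"]:
    c=cam(n); save(c,n+"0"); print(n,c[3][:3,3],c[1][0,0])
    for t,z in [("large_center",.007),("medium_center",.007),("small_center",.007),("shaft_seat",.053),("shaft_tip",.107),("gear_unit",0)]:
        for r in tip_of(t,c[0])[:4]: print(t,np.round(r["point"],1),round(r["p"],2),toz(r["point"],c,z))
E
python3 a.py
```

```text
{'clock': 0.0, 'joint_pos': array([-1.4866,  0.314 ,  0.045 ,  1.3036,  0.    ,  1.4312]), 'qvel': array([ 0.0007,  0.0013, -0.0007, -0.0009, -0.0002,  0.0017]), 'tau': array([  0.0001, -48.0627,  29.8533,   0.0193,  -0.0001,  -0.    ]), 'tcp_pos': array([ 0.1276, -0.5602,  0.2414]), 'orientation': array([-0.0009,  0.9937,  0.1117,  0.    ]), 'wrist_force': array([-0.0121,  1.0766,  0.0135]), 'ft_torque': array([-0.0076, -0.0282, -0.0289]), 'grip_force': 0.0, 'finger_gap': 0.08510125503500494}
top [ 0.3637 -0.0129  1.2272] 437.43680797543533
large_center [312.1 197.7] 0.53 [ 0.6373 -0.0887  0.007 ]
medium_center [307.9 265.8] 0.74 [ 0.444 -0.077  0.007]
medium_center [312.5 230.6] 0.74 [ 0.5425 -0.0898  0.007 ]
medium_center [302. 295.] 0.5 [ 0.3646 -0.061   0.007 ]
small_center [360.4 254. ] 0.5 [ 0.4786 -0.2226  0.007 ]
shaft_seat [217.6 241.8] 0.87 [0.5021 0.1689 0.053 ]
shaft_seat [214.9 240.3] 0.32 [0.506  0.1764 0.053 ]
shaft_tip [213.5 240. ] 0.8 [0.5002 0.1713 0.107 ]
gear_unit [219.2 244.2] 0.91 [0.5016 0.1723 0.    ]
side [ 0.3953 -1.1778  1.3652] 531.3514281113177
large_center [313.8 245.7] 0.69 [ 0.6408 -0.09    0.007 ]
medium_center [257.2 249.7] 0.68 [ 0.4545 -0.0802  0.007 ]
medium_center [284.5 248.1] 0.5 [ 0.5437 -0.0863  0.007 ]
medium_center [229.5 248.8] 0.49 [ 0.3652 -0.0636  0.007 ]
small_center [310.3 249.2] 0.65 [ 0.6268 -0.1029  0.007 ]
small_center [269.5 286.6] 0.56 [ 0.4769 -0.2307  0.007 ]
small_center [262.7 183.2] 0.41 [0.5068 0.2283 0.007 ]
shaft_seat [263.4 184.1] 0.9 [0.505  0.1758 0.053 ]
shaft_tip [262.6 175.8] 0.92 [0.5023 0.1614 0.107 ]
gear_unit [264.3 196.7] 0.58 [0.5054 0.1652 0.    ]
gear_unit [270.4 285.6] 0.4 [ 0.4805 -0.2225  0.    ]
```

View pics/top0.png

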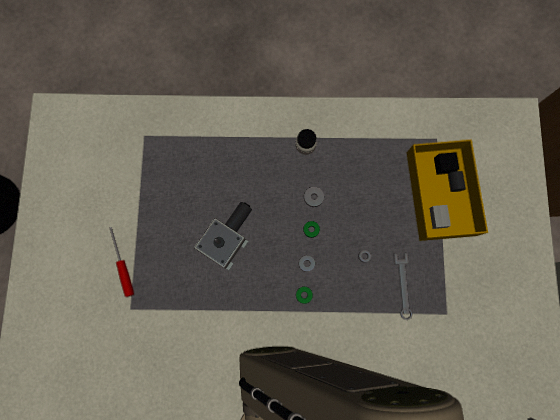

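View pics/side0.png

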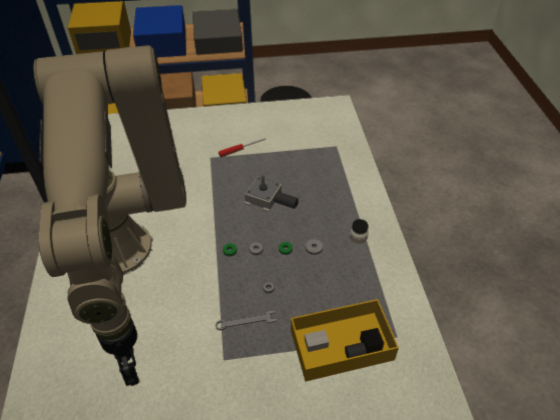

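Top view: the rings are large (314,197), grey medium (307,264) and small (365,256). The green look-alikes are at (312,229) and (304,295), and the shaft is at about (218,241). The side view agrees. I'm moving towards the large ring and squaring the tool yaw on the way.

Call:
{"api": "jog_arm", "payload": {
  "moves": [
    {"slide":[340,-195,20],"angular":[0,0,12.83],"fingers":0},
    {"slide":[340,-195,20],"angular":[0,0,12.83],"fingers":0},
    {"slide":[340,-195,20],"angular":[0,0,12.83]},
    {"slide":[340,-195,20],"angular":[0,0,12.83]},
    {"slide":[340,-195,20],"angular":[0,0,12.83]},
    {"slide":[340,-195,20],"angular":[0,0,12.83]},
    {"slide":[340,-195,20],"angular":[0,0,12.83]},
    {"slide":[340,-195,20],"angular":[0,0,12.83]},
    {"slide":[340,-195,20],"angular":[0,0,12.83]},
    {"slide":[340,-195,20],"angular":[0,0,12.83]}
  ]
}}

```text
schema error: expected keys fingers, slide, angular
```

Call:
{"api": "jog_arm", "payload": {
  "moves": [
    {"slide":[340,-195,20],"angular":[0,0,12.83],"fingers":0},
    {"slide":[340,-195,20],"angular":[0,0,12.83],"fingers":0},
    {"slide":[340,-195,20],"angular":[0,0,12.83],"fingers":0},
    {"slide":[340,-195,20],"angular":[0,0,12.83],"fingers":0},
    {"slide":[340,-195,20],"angular":[0,0,12.83],"fingers":0},
    {"slide":[340,-195,20],"angular":[0,0,12.83],"fingers":0},
    {"slide":[340,-195,20],"angular":[0,0,12.83],"fingers":0},
    {"slide":[340,-195,20],"angular":[0,0,12.83],"fingers":0},
    {"slide":[340,-195,20],"angular":[0,0,12.83],"fingers":0},
    {"slide":[340,-195,20],"angular":[0,0,12.83],"fingers":0}
  ]
}}

```text
clock: 1.53
tcp_pos: [0.4184, -0.2917, 0.2223]
orientation: [-0.0, 1.0, 0.002, 0.001]
wrist_force: [-0.3, -0.4, -0.2]
finger_gap: 0.0855
grip_force: 0.0
```

Call:
{"api": "jog_arm", "payload": {
  "moves": [
    {"slide":[220,-203,20],"angular":[0,0,0],"fingers":0},
    {"slide":[220,-203,20],"angular":[0,0,0],"fingers":0},
    {"slide":[220,-203,20],"angular":[0,0,0],"fingers":0},
    {"slide":[220,-203,20],"angular":[0,0,0],"fingers":0},
    {"slide":[220,-203,20],"angular":[0,0,0],"fingers":0},
    {"slide":[220,-203,20],"angular":[0,0,0],"fingers":0},
    {"slide":[220,-203,20],"angular":[0,0,0],"fingers":0},
    {"slide":[220,-203,20],"angular":[0,0,0],"fingers":0},
    {"slide":[220,-203,20],"angular":[0,0,0],"fingers":0},
    {"slide":[220,-203,20],"angular":[0,0,0],"fingers":0}
  ]
}}

```text
clock: 2.37
tcp_pos: [0.6357, -0.0917, 0.2017]
orientation: [0.0, 1.0, 0.001, -0.001]
wrist_force: [-0.0, -1.4, -0.2]
finger_gap: 0.0851
grip_force: 0.0
```

```bash
cat > w.py <<'E'
import sys
from h import *
np.set_printoptions(precision=4,suppress=True)
n=sys.argv[1]; c=cam("wrist"); save(c,n); s=get_state(); print(s["tcp_pos"],s["clock"])
for a in sys.argv[2:]:
    t,z=a.split(":")
    for r in tip_of(t,c[0])[:3]: print(t,np.round(r["point"],1),round(r["p"],2),toz(r["point"],c,float(z)))
E
python3 w.py w1 large_center:0.007 medium_center:.007
```

```text
[ 0.6352 -0.0925  0.2021] 2.4167
medium_center [267.6 341.1] 0.88 [ 0.4526 -0.0729  0.007 ]
medium_center [276.6 270.7] 0.75 [ 0.547  -0.0845  0.007 ]
```

View pics/w1.png

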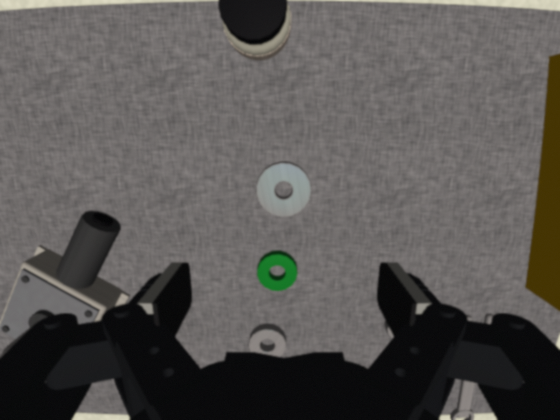

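The wrist view shows the large ring at (284,189), green medium at (277,271) and grey medium at (268,341). I'll fit the large ring's outline.

```bash
cat > e.py <<'E'
from h import *
def ring(c,px,dia,z=0.014):
    """fit of ring near px: edge search along rays from projected model, refine centre & diameter"""
    X=toz(px,c,z); g=cv2.GaussianBlur(cv2.cvtColor(c[0]["color"],cv2.COLOR_RGB2GRAY),(3,3),0).astype(np.float32)
    th=np.linspace(0,2*np.pi,72,endpoint=False); u=np.stack([np.cos(th),np.sin(th),0*th],1)
    for w in (.008,.004,.003):
        rr=np.linspace(dia/2-w,dia/2+w,41); P=[]
        for k in u:
            q=proj(X+np.outer(rr,k),c).astype(np.float32)
            v=cv2.remap(g,q[:,0].reshape(-1,1),q[:,1].reshape(-1,1),cv2.INTER_LINEAR)[:,0]
            i=np.argmin(np.gradient(v)); P.append((X+rr[i]*k)[:2])
        P=np.array(P); A=np.c_[2*P,np.ones(len(P))]; m=np.ones(len(P),bool)
        for _ in range(4):
            s=np.linalg.lstsq(A[m],(P[m]**2).sum(1),rcond=None)[0]; r=np.sqrt(s[2]+s[0]**2+s[1]**2)
            e=abs(np.hypot(*(P-s[:2]).T)-r); m=e<=max(np.median(e)*2,.0004)
        X=np.array([s[0],s[1],z])
    print("centre",X.round(4),"dia",round(2*r,4),"med err",np.median(e).round(5)); return X
E
python3 - <<'E'
from e import *
c=cam("wrist")
ring(c,(284,189),.058); ring(c,(268,341),.046)
E
```

```text
centre [ 0.641  -0.0921  0.014 ] dia 0.0553 med err 0.0002
centre [ 0.4546 -0.0725  0.014 ] dia 0.0413 med err 0.00048
```

Call:
{"api": "jog_arm", "payload": {
  "moves": [
    {"slide":[6,0,40],"angular":[0,0,0],"fingers":0},
    {"slide":[6,0,80],"angular":[0,0,0],"fingers":0},
    {"slide":[6,0,120],"angular":[0,0,0],"fingers":0},
    {"slide":[6,0,150],"angular":[0,0,0],"fingers":0},
    {"slide":[6,0,170],"angular":[0,0,0],"fingers":0},
    {"slide":[6,0,180],"angular":[0,0,0],"fingers":0},
    {"slide":[6,0,186],"angular":[0,0,0],"fingers":0},
    {"slide":[6,0,186],"angular":[0,0,0],"fingers":0}
  ]
}}

```text
clock: 3.23
tcp_pos: [0.6414, -0.0929, 0.016]
orientation: [-0.0, 1.0, -0.001, -0.0]
wrist_force: [-0.2, 0.3, 1.2]
finger_gap: 0.0853
grip_force: 0.0
```

Call:
{"api": "jog_arm", "payload": {
  "moves": [
    {"slide":[0,0,0],"angular":[0,0,0],"fingers":1},
    {"slide":[0,0,0],"angular":[0,0,0],"fingers":1},
    {"slide":[0,0,0],"angular":[0,0,0],"fingers":1},
    {"slide":[0,0,0],"angular":[0,0,0],"fingers":1},
    {"slide":[0,0,0],"angular":[0,0,0],"fingers":1},
    {"slide":[0,0,0],"angular":[0,0,0],"fingers":1}
  ],
  "squeeze": 50
}}

```text
clock: 3.73
tcp_pos: [0.6434, -0.0922, 0.0194]
orientation: [0.0, 1.0, 0.0, 0.002]
wrist_force: [-1.8, 0.6, 9.1]
finger_gap: 0.0536
grip_force: 50.7
```

```bash
python3 w.py w2 shaft_tip:.107
```

```text
[ 0.6434 -0.0922  0.0194] 3.7833
```

View pics/w2.png

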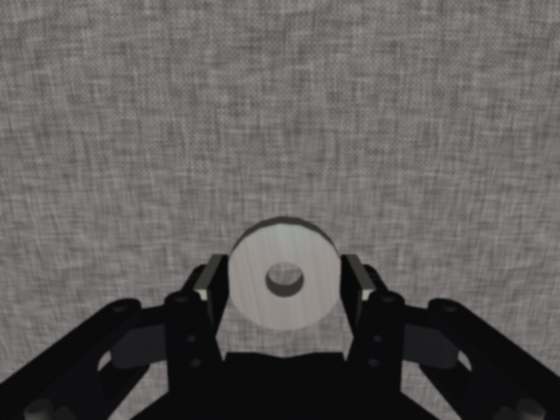

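The large ring sits squarely between the pads at (285,275). Next I lift it and go to a spot just short of the shaft for a look.

Call:
{"api": "jog_arm", "payload": {
  "moves": [
    {"slide":[0,0,-20],"angular":[0,0,0],"fingers":1},
    {"slide":[0,0,-60],"angular":[0,0,0],"fingers":1},
    {"slide":[0,0,-100],"angular":[0,0,0],"fingers":1},
    {"slide":[-10,-12,-140],"angular":[0,0,0],"fingers":1},
    {"slide":[-28,-35,-165],"angular":[0,0,0],"fingers":1},
    {"slide":[-53,-65,-170],"angular":[0,0,0],"fingers":1},
    {"slide":[-78,-96,-170],"angular":[0,0,0],"fingers":1},
    {"slide":[-103,-127,-170],"angular":[0,0,0],"fingers":1},
    {"slide":[-128,-158,-170],"angular":[0,0,0],"fingers":1},
    {"slide":[-153,-188,-170],"angular":[0,0,0],"fingers":1}
  ]
}}

```text
clock: 4.67
tcp_pos: [0.4875, 0.0894, 0.1872]
orientation: [-0.004, 1.0, 0.007, 0.001]
wrist_force: [0.7, 0.2, -2.3]
finger_gap: 0.0531
grip_force: 53.2
```

Call:
{"api": "jog_arm", "payload": {
  "moves": [
    {"slide":[-25,-30,0],"angular":[0,0,0],"fingers":1},
    {"slide":[-45,-55,0],"angular":[0,0,0],"fingers":1},
    {"slide":[-60,-74,0],"angular":[0,0,0],"fingers":1},
    {"slide":[-60,-74,0],"angular":[0,0,0],"fingers":1},
    {"slide":[-60,-74,0],"angular":[0,0,0],"fingers":1}
  ]
}}

```text
clock: 5.08
tcp_pos: [0.4308, 0.1173, 0.1875]
orientation: [-0.019, 0.999, 0.031, -0.0]
wrist_force: [0.7, 1.3, -3.0]
finger_gap: 0.053
grip_force: 53.2
```

```bash
python3 w.py w3 shaft_tip:.107 shaft_seat:.053 large_center:.170
```

```text
[0.4317 0.1172 0.1874] 5.1333
shaft_tip [217.1 115.2] 0.74 [0.5039 0.1675 0.107 ]
shaft_seat [232.4 116.7] 0.94 [0.5046 0.1681 0.053 ]
large_center [280.2 273.8] 0.65 [0.4257 0.1187 0.17  ]
```

View pics/w3.png

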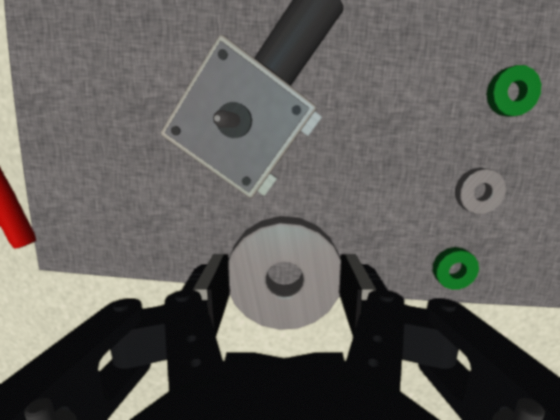

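The shaft tip shows at (217,115) and its shoulder at (235,120). The ring is firmly held. The orientation has drifted, so I'll check for a joint limit.

```bash
python3 -c "
from h import *
s=get_state();print(s['joint_pos'].round(3),s['orientation'].round(4))
q=s['orientation'];M=R.from_quat([q[1],q[2],q[3],q[0]]).as_matrix();print(M.round(3))"
```

```text
[ 0.059  0.091 -0.372  1.108  0.038  3.141] [-1.910e-02  9.994e-01  3.000e-02 -4.000e-04]
[[ 0.998  0.06  -0.002]
 [ 0.06  -0.997  0.038]
 [ 0.    -0.038 -0.999]]
```

```bash
cat >> h.py <<'E'
def rel(yaw,xyz):
    "slide (mm) and rotation vector (deg) from the measured pose to world position, tool down, yaw in degrees"
    s=get_state(); q=s["orientation"]; M=R.from_quat([q[1],q[2],q[3],q[0]]).as_matrix()
    a=np.radians(yaw); D=np.array([[np.cos(a),np.sin(a),0],[np.sin(a),-np.cos(a),0],[0,0,-1]])
    print("slide",(M.T@(np.array(xyz)-s["tcp_pos"])*1e3).round(1),"ang",np.degrees(R.from_matrix(M.T@D).as_rotvec()).round(2),"tcp",s["tcp_pos"].round(4),"q6",s["joint_pos"][5].round(3))
E
python3 -c "
from h import *
rel(45,[.432,.117,.188])"
```

```text
slide [-0.1 -0.3 -1.1] ang [ -2.09  -0.81 -41.56] tcp [0.4321 0.1168 0.1869] q6 3.141
```

Call:
{"api": "jog_arm", "payload": {
  "moves": [
    {"slide":[0,0,0],"angular":[-2.1,-0.8,-41.5],"fingers":1},
    {"slide":[0,0,0],"angular":[-2.1,-0.8,-41.5],"fingers":1},
    {"slide":[0,0,0],"angular":[-2.1,-0.8,-41.5],"fingers":1},
    {"slide":[0,0,0],"angular":[-2.1,-0.8,-41.5],"fingers":1},
    {"slide":[0,0,0],"angular":[-2.1,-0.8,-41.5],"fingers":1},
    {"slide":[0,0,0],"angular":[-2.1,-0.8,-41.5],"fingers":1},
    {"slide":[0,0,0],"angular":[-2.1,-0.8,-41.5],"fingers":1},
    {"slide":[0,0,0],"angular":[-2.1,-0.8,-41.5],"fingers":1}
  ]
}}

```text
clock: 5.95
tcp_pos: [0.4314, 0.1169, 0.1865]
orientation: [-0.0, 0.925, 0.381, -0.0]
wrist_force: [-0.8, 1.0, -2.5]
finger_gap: 0.0528
grip_force: 53.2
```

```bash
python3 w.py w4 shaft_tip:.107 shaft_seat:.053; python3 -c "
from h import *
rel(45,[.504,.168,.188])"
```

```text
[0.4313 0.117  0.1866] 6.0
shaft_tip [302.3  96.1] 0.84 [0.5018 0.1687 0.107 ]
shaft_tip [416.1 298.6] 0.35 [0.462 0.004 0.107]
shaft_seat [301.4 101.8] 0.75 [0.5038 0.1674 0.053 ]
slide [87.6 15.3 -1.4] ang [-0.05  0.04 -0.13] tcp [0.4311 0.117  0.1867] q6 2.443
```

View pics/w4.png

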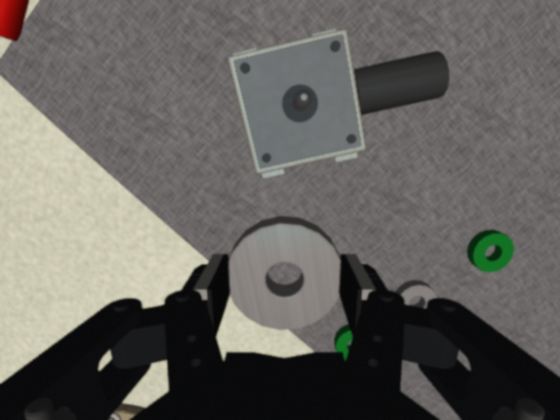

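The view shows the shaft at (302,98) and the ring hole near (285,275). I'll measure the ring's offset in the hand.

```bash
python3 - <<'E'
from e import *
c=cam("wrist"); s=get_state(); z=s["tcp_pos"][2]-.0054
X=ring(c,(285,275),.057,z)
a=np.radians(45); x=np.array([np.cos(a),np.sin(a)]); y=np.array([np.sin(a),-np.cos(a)]); d=(X-s["tcp_pos"])[:2]
print("ring in tool",d@x,d@y, "proj tcp",proj(s["tcp_pos"],c))
S=np.array([.503,.168])-X[:2]; print("needed slide",S@x,S@y)
print(proj([[.503,.168,.107],[.503,.168,.053]],c))
E
```

```text
centre [0.4298 0.1144 0.1813] dia 0.0559 med err 0.00044
ring in tool -0.002748642662123815 0.001043474782954822 proj tcp [[281.24942776 279.45048405]]
needed slide 0.08970911989366005 0.01387007394688622
[[305.13492775  95.23072679]
 [300.71501062 101.804652  ]]
```

Call:
{"api": "jog_arm", "payload": {
  "moves": [
    {"slide":[30,5,0],"angular":[0,0,0],"fingers":1},
    {"slide":[60,10,0],"angular":[0,0,0],"fingers":1},
    {"slide":[82,13,0],"angular":[0,0,0],"fingers":1},
    {"slide":[90,14,10],"angular":[0,0,0],"fingers":1},
    {"slide":[90,14,25],"angular":[0,0,0],"fingers":1},
    {"slide":[90,14,40],"angular":[0,0,0],"fingers":1},
    {"slide":[90,14,50],"angular":[0,0,0],"fingers":1},
    {"slide":[90,14,60],"angular":[0,0,0],"fingers":1},
    {"slide":[90,14,67],"angular":[0,0,0],"fingers":1},
    {"slide":[90,14,67],"angular":[0,0,0],"fingers":1}
  ]
}}

```text
clock: 6.98
tcp_pos: [0.503, 0.1706, 0.1181]
orientation: [-0.0, 0.924, 0.383, -0.002]
wrist_force: [-0.2, -0.3, -3.3]
finger_gap: 0.0529
grip_force: 53.2
```

```bash
python3 w.py w5; python3 -c "
from h import *
c=cam('side');i=c[0]['color'][130:230,200:330,::-1];a=cv2.resize(i,None,fx=4,fy=4,interpolation=cv2.INTER_CUBIC)
b=cv2.imread('pics/w5.png')[200:350,180:390];cv2.imwrite('pics/m5.png',cv2.vconcat([a[:300],cv2.resize(b,(520,300))]))"
```

```text
[0.5036 0.1707 0.1191] 7.0333
```

View pics/m5.png

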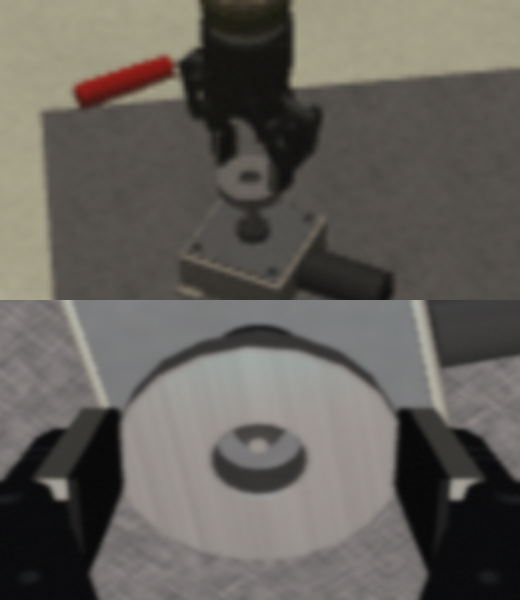

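The shaft tip is visible inside the bore, close to centred, so I continue lowering.

Call:
{"api": "jog_arm", "payload": {
  "moves": [
    {"slide":[0,0,10],"angular":[0,0,0],"fingers":1},
    {"slide":[0,0,20],"angular":[0,0,0],"fingers":1},
    {"slide":[0,0,30],"angular":[0,0,0],"fingers":1},
    {"slide":[0,0,38],"angular":[0,0,0],"fingers":1},
    {"slide":[0,0,42],"angular":[0,0,0],"fingers":1},
    {"slide":[0,0,44],"angular":[0,0,0],"fingers":1},
    {"slide":[0,0,45],"angular":[0,0,0],"fingers":1},
    {"slide":[0,0,45],"angular":[0,0,0],"fingers":1}
  ]
}}

```text
clock: 7.75
tcp_pos: [0.5043, 0.171, 0.0746]
orientation: [-0.0, 0.924, 0.383, -0.0]
wrist_force: [0.4, 0.3, -2.4]
finger_gap: 0.053
grip_force: 53.2
```

Call:
{"api": "jog_arm", "payload": {
  "moves": [
    {"slide":[0,0,1],"angular":[0,0,0],"fingers":1},
    {"slide":[0,0,2],"angular":[0,0,0],"fingers":1},
    {"slide":[0,0,3],"angular":[0,0,0],"fingers":1},
    {"slide":[0,0,3],"angular":[0,0,0],"fingers":1}
  ]
}}

```text
clock: 8.08
tcp_pos: [0.5046, 0.1711, 0.0726]
orientation: [-0.0, 0.924, 0.383, 0.0]
wrist_force: [-2.1, 0.3, 3.3]
finger_gap: 0.053
grip_force: 54.9
```

Call:
{"api": "jog_arm", "payload": {
  "moves": [
    {"slide":[0,0,0],"angular":[0,0,0],"fingers":0},
    {"slide":[0,0,0],"angular":[0,0,0],"fingers":0},
    {"slide":[0,0,0],"angular":[0,0,0],"fingers":0},
    {"slide":[0,0,0],"angular":[0,0,0],"fingers":0},
    {"slide":[0,0,-20],"angular":[0,0,0],"fingers":0},
    {"slide":[0,0,-60],"angular":[0,0,0],"fingers":0},
    {"slide":[0,0,-100],"angular":[0,0,0],"fingers":0},
    {"slide":[-15,8,-120],"angular":[0,0,0],"fingers":0},
    {"slide":[-35,18,-125],"angular":[0,0,0],"fingers":0},
    {"slide":[-60,30,-125],"angular":[0,0,0],"fingers":0}
  ]
}}

```text
clock: 8.92
tcp_pos: [0.485, 0.1076, 0.1995]
orientation: [0.001, 0.923, 0.384, 0.002]
wrist_force: [0.5, 0.0, -0.3]
finger_gap: 0.0853
grip_force: 0.0
```

```bash
python3 w.py w6 large_center:.06; python3 -c "
from e import *
c=cam('wrist')
ring(c,proj([.5035,.168,.067],c)[0],.058,.067)
rel(20,[.4546,-.0725,.14])"
```

```text
[0.482  0.1036 0.1981] 8.9667
large_center [243.8 142.5] 0.96 [0.5014 0.1694 0.06  ]
centre [0.5032 0.1675 0.067 ] dia 0.0551 med err 0.00018
slide [-146.1  106.8   57.1] ang [-2.000e-02  1.000e-02  2.486e+01] tcp [0.4828 0.1063 0.1971] q6 2.413
```

View pics/w6.png

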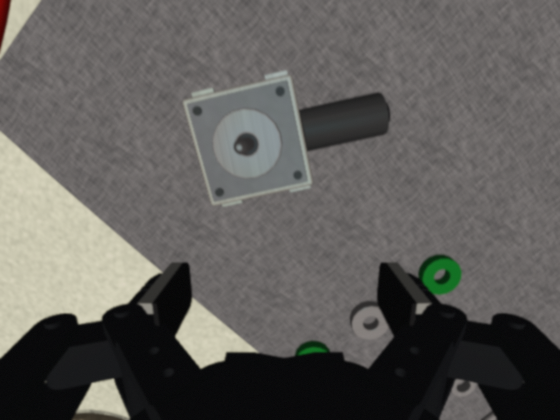

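The large ring is flat on the shoulder (fit matches 0.503, 0.168). Next is the grey medium ring.

Call:
{"api": "jog_arm", "payload": {
  "moves": [
    {"slide":[-30,22,0],"angular":[0,0,6],"fingers":0},
    {"slide":[-60,44,0],"angular":[0,0,12],"fingers":0},
    {"slide":[-90,66,10],"angular":[0,0,18],"fingers":0},
    {"slide":[-120,88,30],"angular":[0,0,25],"fingers":0},
    {"slide":[-146,107,50],"angular":[0,0,25],"fingers":0},
    {"slide":[-146,107,70],"angular":[0,0,25],"fingers":0},
    {"slide":[-146,107,80],"angular":[0,0,25],"fingers":0},
    {"slide":[-146,107,80],"angular":[0,0,25],"fingers":0}
  ]
}}

```text
clock: 9.73
tcp_pos: [0.4539, -0.0712, 0.114]
orientation: [-0.002, 0.985, 0.173, -0.003]
wrist_force: [-0.2, 0.2, -0.3]
finger_gap: 0.0854
grip_force: 0.0
```

```bash
python3 -c "
from e import *
c=cam('wrist');save(c,'w7')
X=ring(c,proj([.4546,-.0725,.014],c)[0],.046,.014);print(proj(X,c))
rel(20,[X[0],X[1],.022])"
```

```text
centre [ 0.4515 -0.0722  0.014 ] dia 0.0438 med err 0.00019
[[283.089727  221.6505982]]
slide [-3.2  0.2 93.4] ang [-0.15  0.17 -0.  ] tcp [ 0.4547 -0.071   0.1154] q6 2.463
```

View pics/w7.png

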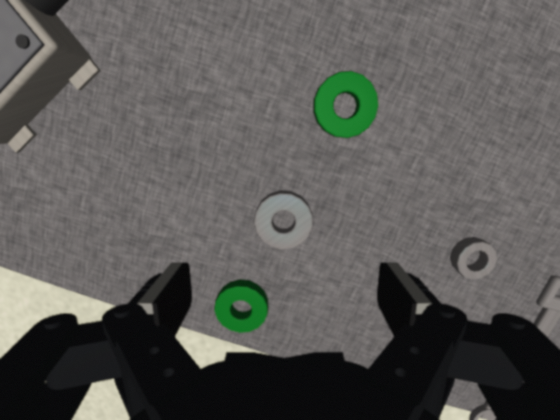

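The grey medium ring is between the open fingers at (283,221), with the greens clear at (241,305) and (346,104). I'll descend and grip.

Call:
{"api": "jog_arm", "payload": {
  "moves": [
    {"slide":[-4,0,30],"angular":[0,0,0],"fingers":0},
    {"slide":[-4,0,60],"angular":[0,0,0],"fingers":0},
    {"slide":[-4,0,80],"angular":[0,0,0],"fingers":0},
    {"slide":[-4,0,90],"angular":[0,0,0],"fingers":0},
    {"slide":[-4,0,92],"angular":[0,0,0],"fingers":0.2},
    {"slide":[-4,0,92],"angular":[0,0,0],"fingers":0.5},
    {"slide":[-4,0,92],"angular":[0,0,0],"fingers":1},
    {"slide":[-4,0,92],"angular":[0,0,0],"fingers":1},
    {"slide":[-4,0,92],"angular":[0,0,0],"fingers":1},
    {"slide":[-4,0,92],"angular":[0,0,0],"fingers":1}
  ]
}}

```text
clock: 10.62
tcp_pos: [0.4524, -0.0731, 0.0256]
orientation: [0.0, 0.985, 0.174, 0.0]
wrist_force: [0.4, -0.4, -1.1]
finger_gap: 0.0123
grip_force: 0.0
```

Call:
{"api": "jog_arm", "payload": {
  "moves": [
    {"slide":[0,0,0],"angular":[0,0,0],"fingers":1},
    {"slide":[0,0,0],"angular":[0,0,0],"fingers":1},
    {"slide":[0,0,0],"angular":[0,0,0],"fingers":1}
  ]
}}

```text
clock: 10.87
tcp_pos: [0.4518, -0.073, 0.025]
orientation: [0.0, 0.985, 0.174, -0.0]
wrist_force: [0.1, 1.0, 2.1]
finger_gap: -0.0001
grip_force: 1.0
```

The fingers closed above the ring: the tips reach less far ahead when partly open than I assumed. I'll reopen, raise and look again.

Call:
{"api": "jog_arm", "payload": {
  "moves": [
    {"slide":[0,0,-15],"angular":[0,0,0],"fingers":0},
    {"slide":[0,0,-40],"angular":[0,0,0],"fingers":0},
    {"slide":[0,0,-75],"angular":[0,0,0],"fingers":0},
    {"slide":[0,0,-90],"angular":[0,0,0],"fingers":0},
    {"slide":[0,0,-90],"angular":[0,0,0],"fingers":0},
    {"slide":[0,0,-90],"angular":[0,0,0],"fingers":0},
    {"slide":[0,0,-90],"angular":[0,0,0],"fingers":0}
  ]
}}

```text
clock: 11.45
tcp_pos: [0.451, -0.0727, 0.1139]
orientation: [-0.0, 0.985, 0.174, -0.001]
wrist_force: [-0.5, 0.2, -0.7]
finger_gap: 0.0829
grip_force: 0.0
```

```bash
python3 -c "
from e import *
c=cam('wrist');save(c,'w8')
X=ring(c,(283,222),.046,.014);print(proj(X,c))
rel(20,[X[0],X[1],.012])"
```

```text
centre [ 0.4515 -0.0722  0.014 ] dia 0.0438 med err 0.00017
[[282.11132242 218.04791043]]
slide [1.100e+00 1.000e-01 1.015e+02] ang [-0.11  0.15  0.  ] tcp [ 0.4507 -0.0726  0.1135] q6 2.457
```

Call:
{"api": "jog_arm", "payload": {
  "moves": [
    {"slide":[0,0,35],"angular":[0,0,0],"fingers":0},
    {"slide":[0,0,70],"angular":[0,0,0],"fingers":0},
    {"slide":[0,0,90],"angular":[0,0,0],"fingers":0},
    {"slide":[0,0,99],"angular":[0,0,0],"fingers":0},
    {"slide":[0,0,102],"angular":[0,0,0],"fingers":0},
    {"slide":[0,0,102],"angular":[0,0,0],"fingers":0},
    {"slide":[0,0,102],"angular":[0,0,0],"fingers":0}
  ]
}}

```text
clock: 12.08
tcp_pos: [0.4522, -0.0731, 0.0133]
orientation: [0.0, 0.985, 0.174, -0.0]
wrist_force: [-0.1, 0.1, 0.6]
finger_gap: 0.0856
grip_force: 0.0
```

Call:
{"api": "jog_arm", "payload": {
  "moves": [
    {"slide":[0,0,0],"angular":[0,0,0],"fingers":1},
    {"slide":[0,0,0],"angular":[0,0,0],"fingers":1},
    {"slide":[0,0,0],"angular":[0,0,0],"fingers":1},
    {"slide":[0,0,0],"angular":[0,0,0],"fingers":1},
    {"slide":[0,0,0],"angular":[0,0,0],"fingers":1},
    {"slide":[0,0,0],"angular":[0,0,0],"fingers":1},
    {"slide":[0,0,0],"angular":[0,0,0],"fingers":1},
    {"slide":[0,0,0],"angular":[0,0,0],"fingers":1}
  ]
}}

```text
clock: 12.75
tcp_pos: [0.4523, -0.0729, 0.0142]
orientation: [0.0, 0.985, 0.174, 0.0]
wrist_force: [-2.1, 1.2, 9.9]
finger_gap: 0.0439
grip_force: 49.3
```

The grip is near the ring's top edge (gap 44 mm instead of 46), so I'll regrip 5 mm lower.

Call:
{"api": "jog_arm", "payload": {
  "moves": [
    {"slide":[0,0,0],"angular":[0,0,0],"fingers":0},
    {"slide":[0,0,0],"angular":[0,0,0],"fingers":0},
    {"slide":[0,0,3],"angular":[0,0,0],"fingers":0},
    {"slide":[0,0,6],"angular":[0,0,0],"fingers":0.3},
    {"slide":[0,0,6],"angular":[0,0,0],"fingers":1},
    {"slide":[0,0,6],"angular":[0,0,0],"fingers":1},
    {"slide":[0,0,6],"angular":[0,0,0],"fingers":1},
    {"slide":[0,0,6],"angular":[0,0,0],"fingers":1},
    {"slide":[0,0,6],"angular":[0,0,0],"fingers":1},
    {"slide":[0,0,6],"angular":[0,0,0],"fingers":1}
  ]
}}

```text
clock: 13.58
tcp_pos: [0.4529, -0.0734, 0.0089]
orientation: [0.001, 0.985, 0.174, 0.001]
wrist_force: [-4.5, 0.4, 23.2]
finger_gap: 0.0448
grip_force: 53.7
```

Call:
{"api": "jog_arm", "payload": {
  "moves": [
    {"slide":[0,0,-15],"angular":[0,0,0],"fingers":1},
    {"slide":[0,0,-50],"angular":[0,0,0],"fingers":1},
    {"slide":[0,0,-90],"angular":[0,0,0],"fingers":1},
    {"slide":[5,-20,-125],"angular":[0,0,-4],"fingers":1},
    {"slide":[13,-50,-150],"angular":[0,0,-9],"fingers":1},
    {"slide":[22,-85,-165],"angular":[0,0,-15],"fingers":1},
    {"slide":[31,-120,-170],"angular":[0,0,-20],"fingers":1},
    {"slide":[40,-155,-170],"angular":[0,0,-25],"fingers":1},
    {"slide":[45,-186,-170],"angular":[0,0,-25],"fingers":1},
    {"slide":[45,-186,-170],"angular":[0,0,-25],"fingers":1}
  ]
}}

```text
clock: 14.42
tcp_pos: [0.4287, 0.1216, 0.1765]
orientation: [-0.001, 0.923, 0.386, -0.001]
wrist_force: [0.1, -1.1, -2.2]
finger_gap: 0.0444
grip_force: 51.5
```

```bash
cat > p.py <<'E'
import sys
from e import *
n,dia,off,hx=sys.argv[1],float(sys.argv[2]),float(sys.argv[3]),(282,277)
c=cam("wrist"); save(c,n); s=get_state(); z=s["tcp_pos"][2]-off+.014
X=ring(c,hx,dia,z)
a=np.radians(45); x=np.array([np.cos(a),np.sin(a)]); y=np.array([np.sin(a),-np.cos(a)])
d=(X-s["tcp_pos"])[:2]; print("in tool",d@x,d@y)
for t,zz in (("shaft_tip",.107),):
    for r in tip_of(t,c[0])[:2]: print(t,r["point"],r["p"],toz(r["point"],c,zz))
S=np.array([.503,.168])-X[:2]; print("slide",S@x,S@y,"px of shaft tip",proj([.503,.168,.107],c))
rel(45,s["tcp_pos"])
E
python3 p.py w9 .046 .009
```

```text
centre [0.4288 0.1199 0.1813] dia 0.0444 med err 0.00019
in tool -6.031516953415538e-05 -0.0005137799182999282
shaft_tip [313.4, 97.3] 0.95 [0.50168102 0.16869976 0.107     ]
slide 0.08646468294909983 0.01849097519969901 px of shaft tip [[315.78476382  96.56120297]]
slide [ 0.6 -1.3 -0. ] ang [-0.06  0.09  0.19] tcp [0.4297 0.1183 0.1763] q6 2.441
```

View pics/w9.png

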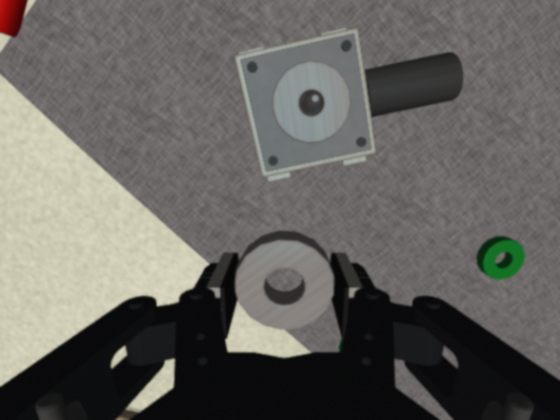

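The medium ring is held squarely at (284,283), and the shaft tip is at (313,97) inside the seated large ring. That was my tenth picture, so from here I go by numbers only. I'm moving above the shaft.

Call:
{"api": "jog_arm", "payload": {
  "moves": [
    {"slide":[30,6,0],"angular":[0,0,0],"fingers":1},
    {"slide":[60,13,0],"angular":[0,0,0],"fingers":1},
    {"slide":[80,17,0],"angular":[0,0,0],"fingers":1},
    {"slide":[87,18,10],"angular":[0,0,0],"fingers":1},
    {"slide":[87,18,25],"angular":[0,0,0],"fingers":1},
    {"slide":[87,18,40],"angular":[0,0,0],"fingers":1},
    {"slide":[87,18,40],"angular":[0,0,0],"fingers":1},
    {"slide":[87,18,40],"angular":[0,0,0],"fingers":1}
  ]
}}

```text
clock: 15.18
tcp_pos: [0.5031, 0.1647, 0.1352]
orientation: [-0.001, 0.924, 0.382, -0.002]
wrist_force: [0.1, 0.5, -0.4]
finger_gap: 0.0441
grip_force: 51.6
```

```bash
python3 -c "
from h import *
rel(45,[.503,.1685,.076]);rel(45,[.503,.1685,.076])"
```

```text
slide [ 2.8 -2.6 59.2] ang [-0.17  0.23 -0.09] tcp [0.5031 0.1647 0.1352] q6 2.522
slide [ 2.8 -2.6 59.2] ang [-0.17  0.23 -0.09] tcp [0.5031 0.1647 0.1352] q6 2.522
```

Call:
{"api": "jog_arm", "payload": {
  "moves": [
    {"slide":[2.5,-2.5,0],"angular":[0,0,0],"fingers":1},
    {"slide":[2.5,-2.5,5],"angular":[0,0,0],"fingers":1},
    {"slide":[2.5,-2.5,15],"angular":[0,0,0],"fingers":1},
    {"slide":[2.5,-2.5,25],"angular":[0,0,0],"fingers":1},
    {"slide":[2.5,-2.5,34],"angular":[0,0,0],"fingers":1},
    {"slide":[2.5,-2.5,34],"angular":[0,0,0],"fingers":1},
    {"slide":[2.5,-2.5,34],"angular":[0,0,0],"fingers":1}
  ]
}}

```text
clock: 15.77
tcp_pos: [0.5037, 0.1695, 0.1017]
orientation: [-0.0, 0.924, 0.383, -0.001]
wrist_force: [0.1, -0.3, -0.4]
finger_gap: 0.0445
grip_force: 51.5
```

Call:
{"api": "jog_arm", "payload": {
  "moves": [
    {"slide":[0,0,8],"angular":[0,0,0],"fingers":1},
    {"slide":[0,0,15],"angular":[0,0,0],"fingers":1},
    {"slide":[0,0,20],"angular":[0,0,0],"fingers":1},
    {"slide":[0,0,22],"angular":[0,0,0],"fingers":1},
    {"slide":[0,0,23],"angular":[0,0,0],"fingers":1},
    {"slide":[0,0,23],"angular":[0,0,0],"fingers":1},
    {"slide":[0,0,23],"angular":[0,0,0],"fingers":1}
  ]
}}

```text
clock: 16.35
tcp_pos: [0.5047, 0.1696, 0.0798]
orientation: [-0.0, 0.924, 0.383, -0.0]
wrist_force: [0.3, 0.8, -1.8]
finger_gap: 0.044
grip_force: 51.6
```

Call:
{"api": "jog_arm", "payload": {
  "moves": [
    {"slide":[0,0,1],"angular":[0,0,0],"fingers":1},
    {"slide":[0,0,2],"angular":[0,0,0],"fingers":1},
    {"slide":[0,0,2.5],"angular":[0,0,0],"fingers":1},
    {"slide":[0,0,2.5],"angular":[0,0,0],"fingers":1}
  ]
}}

```text
clock: 16.68
tcp_pos: [0.5045, 0.1696, 0.0772]
orientation: [-0.0, 0.924, 0.383, -0.0]
wrist_force: [0.2, 0.5, -1.6]
finger_gap: 0.044
grip_force: 51.6
```

Call:
{"api": "jog_arm", "payload": {
  "moves": [
    {"slide":[0,0,0.7],"angular":[0,0,0],"fingers":1},
    {"slide":[0,0,1.4],"angular":[0,0,0],"fingers":1},
    {"slide":[0,0,2],"angular":[0,0,0],"fingers":1},
    {"slide":[0,0,2],"angular":[0,0,0],"fingers":1}
  ]
}}

```text
clock: 17.02
tcp_pos: [0.5047, 0.1696, 0.076]
orientation: [-0.0, 0.924, 0.383, -0.0]
wrist_force: [-1.9, -1.3, 5.7]
finger_gap: 0.0446
grip_force: 55.1
```

The medium ring made contact at the expected height. I'll release it, go up, and head for the small ring, turned so the fingers clear the spanner.

Call:
{"api": "jog_arm", "payload": {
  "moves": [
    {"slide":[0,0,0],"angular":[0,0,0],"fingers":0},
    {"slide":[0,0,0],"angular":[0,0,0],"fingers":0},
    {"slide":[0,0,0],"angular":[0,0,0],"fingers":0},
    {"slide":[0,0,0],"angular":[0,0,0],"fingers":0},
    {"slide":[0,0,-20],"angular":[0,0,0],"fingers":0},
    {"slide":[0,0,-60],"angular":[0,0,0],"fingers":0},
    {"slide":[0,0,-100],"angular":[0,0,0],"fingers":0},
    {"slide":[-15,13,-120],"angular":[0,0,0],"fingers":0},
    {"slide":[-40,35,-120],"angular":[0,0,-5],"fingers":0},
    {"slide":[-66,58,-120],"angular":[0,0,-10],"fingers":0}
  ]
}}

```text
clock: 17.85
tcp_pos: [0.5004, 0.0819, 0.1973]
orientation: [0.001, 0.885, 0.465, 0.002]
wrist_force: [0.1, -0.6, -0.5]
finger_gap: 0.0858
grip_force: 0.0
```

```bash
python3 -c "
from e import *
c=cam('wrist')
for z,d in((.067,.058),(.081,.046)): ring(c,proj([.5035,.168,z],c)[0],d,z)
rel(75,[.477,-.226,.13])"
```

```text
centre [0.5029 0.1665 0.067 ] dia 0.0551 med err 0.00016
centre [0.5048 0.165  0.081 ] dia 0.0518 med err 0.00014
slide [-261.3  153.    67.4] ang [  0.14   0.18 -19.59] tcp [0.4993 0.0762 0.1962] q6 2.169
```

Call:
{"api": "jog_arm", "payload": {
  "moves": [
    {"slide":[-34,20,0],"angular":[0,0,-5],"fingers":0},
    {"slide":[-68,40,0],"angular":[0,0,-10],"fingers":0},
    {"slide":[-102,60,0],"angular":[0,0,-15],"fingers":0},
    {"slide":[-136,80,10],"angular":[0,0,-19.6],"fingers":0},
    {"slide":[-170,100,20],"angular":[0,0,-19.6],"fingers":0},
    {"slide":[-204,120,35],"angular":[0,0,-19.6],"fingers":0},
    {"slide":[-238,140,50],"angular":[0,0,-19.6],"fingers":0},
    {"slide":[-261,153,67],"angular":[0,0,-19.6],"fingers":0},
    {"slide":[-261,153,67],"angular":[0,0,-19.6],"fingers":0},
    {"slide":[-261,153,67],"angular":[0,0,-19.6],"fingers":0}
  ]
}}

```text
clock: 18.73
tcp_pos: [0.4735, -0.2206, 0.1267]
orientation: [-0.002, 0.797, 0.605, -0.001]
wrist_force: [-0.3, 0.0, 0.0]
finger_gap: 0.0851
grip_force: 0.0
```

```bash
python3 -c "
from e import *
c=cam('wrist');save(c,'w11')
r=tip_of('small_center',c[0])[:2];print(r)
X=ring(c,r[0]['point'] if r else proj([.477,-.226,.014],c)[0],.034,.014);print(proj(X,c))
for r in look_for('spanner',c[0])[:2]: print(r,toz(r['point'],c,.005))
rel(75,[X[0],X[1],.010])"
```

```text
[{'point': [281.9, 223.5], 'p': 0.93}]
centre [ 0.4737 -0.2317  0.014 ] dia 0.0318 med err 0.00021
[[287.08638666 225.7489569 ]]
{'point': [267.2, 335.5], 'p': 0.65} [ 0.42605081 -0.33391581  0.005     ]
slide [-12.7   2.4 118.6] ang [-0.04 -0.01 -0.35] tcp [ 0.4749 -0.2189  0.1286] q6 1.253
```

```bash
python3 -c "
from e import *
c=cam('wrist')
r=tip_of('small_center',c[0])[0];print(r,toz(r['point'],c,.007))
X=ring(c,r['point'],.034,.014);print(proj(X,c))
rel(75,[X[0],X[1],.010])"
```

```text
{'point': [283.8, 224.4], 'p': 0.6} [ 0.47241823 -0.23106388  0.007     ]
centre [ 0.4739 -0.2318  0.014 ] dia 0.0318 med err 0.0002
[[285.7179406  227.33129537]]
slide [-13.    2.1 118.9] ang [ 0.01  0.02 -0.29] tcp [ 0.4752 -0.2187  0.1289] q6 1.253
```

Call:
{"api": "jog_arm", "payload": {
  "moves": [
    {"slide":[-12.5,2,30],"angular":[0,0,0],"fingers":0.2},
    {"slide":[-12.5,2,65],"angular":[0,0,0],"fingers":0.2},
    {"slide":[-12.5,2,95],"angular":[0,0,0],"fingers":0.2},
    {"slide":[-12.5,2,112],"angular":[0,0,0],"fingers":0.2},
    {"slide":[-12.5,2,118],"angular":[0,0,0],"fingers":0.2},
    {"slide":[-12.5,2,118],"angular":[0,0,0],"fingers":0.2},
    {"slide":[-12.5,2,118],"angular":[0,0,0],"fingers":0.2}
  ]
}}

```text
clock: 19.57
tcp_pos: [0.474, -0.232, 0.0112]
orientation: [0.0, 0.795, 0.607, -0.0]
wrist_force: [0.1, 0.3, -0.1]
finger_gap: 0.0683
grip_force: 0.0
```

Call:
{"api": "jog_arm", "payload": {
  "moves": [
    {"slide":[0,0,0],"angular":[0,0,0],"fingers":1},
    {"slide":[0,0,0],"angular":[0,0,0],"fingers":1},
    {"slide":[0,0,0],"angular":[0,0,0],"fingers":1},
    {"slide":[0,0,0],"angular":[0,0,0],"fingers":1},
    {"slide":[0,0,0],"angular":[0,0,0],"fingers":1},
    {"slide":[0,0,0],"angular":[0,0,0],"fingers":1},
    {"slide":[0,0,0],"angular":[0,0,0],"fingers":1},
    {"slide":[0,0,0],"angular":[0,0,0],"fingers":1}
  ]
}}

```text
clock: 20.23
tcp_pos: [0.4741, -0.2328, 0.012]
orientation: [0.001, 0.795, 0.606, 0.0]
wrist_force: [-1.5, 1.2, 6.5]
finger_gap: 0.0316
grip_force: 48.9
```

Call:
{"api": "jog_arm", "payload": {
  "moves": [
    {"slide":[0,0,-15],"angular":[0,0,0],"fingers":1},
    {"slide":[0,0,-50],"angular":[0,0,0],"fingers":1},
    {"slide":[0,0,-90],"angular":[0,0,0],"fingers":1},
    {"slide":[15,-3,-125],"angular":[0,0,0],"fingers":1},
    {"slide":[40,-8,-150],"angular":[0,0,0],"fingers":1},
    {"slide":[75,-15,-165],"angular":[0,0,0],"fingers":1},
    {"slide":[110,-23,-165],"angular":[0,0,0],"fingers":1},
    {"slide":[145,-31,-165],"angular":[0,0,0],"fingers":1},
    {"slide":[180,-38,-165],"angular":[0,0,0],"fingers":1},
    {"slide":[215,-46,-165],"angular":[0,0,0],"fingers":1}
  ]
}}

```text
clock: 21.07
tcp_pos: [0.4861, -0.0113, 0.1762]
orientation: [0.0, 0.796, 0.606, 0.0]
wrist_force: [0.3, -0.1, -1.2]
finger_gap: 0.0314
grip_force: 49.9
```

Call:
{"api": "jog_arm", "payload": {
  "moves": [
    {"slide":[35,-8,0],"angular":[0,0,0],"fingers":1},
    {"slide":[65,-15,0],"angular":[0,0,0],"fingers":1},
    {"slide":[90,-20,0],"angular":[0,0,0],"fingers":1},
    {"slide":[96,-21,0],"angular":[0,0,0],"fingers":1},
    {"slide":[96,-21,0],"angular":[0,0,0],"fingers":1},
    {"slide":[96,-21,0],"angular":[0,0,0],"fingers":1}
  ]
}}

```text
clock: 21.57
tcp_pos: [0.4912, 0.0852, 0.1755]
orientation: [0.0, 0.795, 0.606, -0.0]
wrist_force: [-0.1, 0.1, -0.6]
finger_gap: 0.0314
grip_force: 49.9
```

```bash
sed -i 's/45/75/g' p.py; python3 p.py w12 .034 .012; python3 -c "
from e import *
c=cam('wrist')
ring(c,proj([.5035,.168,.067],c)[0],.058,.067)
for t in ['large_center','medium_center','small_center']:
  for r in tip_of(t,c[0])[:3]: print(t,r['point'],r['p'],toz(r['point'],c,.074))
rel(75,[.503,.1685,.139])"
```

```text
centre [0.4925 0.086  0.1774] dia 0.0323 med err 0.00019
in tool 0.0015796133674359177 0.0008598391253313372
shaft_tip [264.3, 100.4] 0.67 [0.5026315  0.16745222 0.107     ]
slide 0.08196035410025503 -0.011080210379916855 px of shaft tip [[264.63450111  99.3091777 ]]
slide [ 0.3 -0.1 -0.1] ang [-0.04  0.03 -0.46] tcp [0.4912 0.0843 0.1753] q6 1.85
centre [0.5031 0.1675 0.067 ] dia 0.0552 med err 0.00018
large_center [266.3, 103.1] 0.8 [0.50245558 0.16739009 0.074     ]
medium_center [269.9, 100.0] 0.96 [0.50546512 0.16870726 0.074     ]
small_center [281.0, 271.0] 0.78 [0.47772658 0.04080345 0.074     ]
slide [ 84.2 -11.2  36.2] ang [-0.05  0.01 -0.5 ] tcp [0.4913 0.0843 0.1752] q6 1.85
```

Call:
{"api": "jog_arm", "payload": {
  "moves": [
    {"slide":[30,-4,0],"angular":[0,0,0],"fingers":1},
    {"slide":[60,-8,0],"angular":[0,0,0],"fingers":1},
    {"slide":[76,-10,0],"angular":[0,0,0],"fingers":1},
    {"slide":[82,-11,10],"angular":[0,0,0],"fingers":1},
    {"slide":[82,-11,25],"angular":[0,0,0],"fingers":1},
    {"slide":[82,-11,40],"angular":[0,0,0],"fingers":1},
    {"slide":[82,-11,40],"angular":[0,0,0],"fingers":1},
    {"slide":[82,-11,40],"angular":[0,0,0],"fingers":1},
    {"slide":[82,-11,40],"angular":[0,0,0],"fingers":1}
  ]
}}

```text
clock: 22.62
tcp_pos: [0.5025, 0.1668, 0.1355]
orientation: [-0.0, 0.796, 0.606, -0.0]
wrist_force: [0.3, 0.4, -0.9]
finger_gap: 0.0312
grip_force: 49.9
```

```bash
python3 p.py w13 .034 .012
```

```text
centre [0.5038 0.1678 0.1379] dia 0.0322 med err 0.00016
in tool 0.0010651352150405787 0.0006597794378529761
slide 2.653782054671528e-05 -0.0008302308055882096 px of shaft tip [[282.44899132 251.65078611]]
slide [-0.2 -0.1  0.2] ang [ 0.03 -0.03 -0.43] tcp [0.5031 0.167  0.1361] q6 2.009
```

Aligned within 1 mm, so I lower it.

Call:
{"api": "jog_arm", "payload": {
  "moves": [
    {"slide":[0,-0.5,8],"angular":[0,0,0],"fingers":1},
    {"slide":[0,-0.5,16],"angular":[0,0,0],"fingers":1},
    {"slide":[0,-0.5,24],"angular":[0,0,0],"fingers":1},
    {"slide":[0,-0.5,32],"angular":[0,0,0],"fingers":1},
    {"slide":[0,-0.5,37],"angular":[0,0,0],"fingers":1},
    {"slide":[0,-0.5,39],"angular":[0,0,0],"fingers":1},
    {"slide":[0,-0.5,40],"angular":[0,0,0],"fingers":1},
    {"slide":[0,-0.5,40],"angular":[0,0,0],"fingers":1}
  ]
}}

```text
clock: 23.38
tcp_pos: [0.5017, 0.1675, 0.0949]
orientation: [-0.0, 0.795, 0.606, -0.001]
wrist_force: [-0.3, 1.4, 0.3]
finger_gap: 0.0315
grip_force: 49.9
```

Call:
{"api": "jog_arm", "payload": {
  "moves": [
    {"slide":[0,0,1],"angular":[0,0,0],"fingers":1},
    {"slide":[0,0,2],"angular":[0,0,0],"fingers":1},
    {"slide":[0,0,3],"angular":[0,0,0],"fingers":1},
    {"slide":[0,0,3],"angular":[0,0,0],"fingers":1}
  ]
}}

```text
clock: 23.72
tcp_pos: [0.5022, 0.1676, 0.093]
orientation: [-0.0, 0.795, 0.606, 0.0]
wrist_force: [-0.2, 0.9, 3.2]
finger_gap: 0.0316
grip_force: 50.3
```

Contact at exactly the expected height. Release and withdraw, then measure.

Call:
{"api": "jog_arm", "payload": {
  "moves": [
    {"slide":[0,0,0],"angular":[0,0,0],"fingers":0},
    {"slide":[0,0,0],"angular":[0,0,0],"fingers":0},
    {"slide":[0,0,0],"angular":[0,0,0],"fingers":0},
    {"slide":[0,0,0],"angular":[0,0,0],"fingers":0},
    {"slide":[0,0,-20],"angular":[0,0,0],"fingers":0},
    {"slide":[0,0,-60],"angular":[0,0,0],"fingers":0},
    {"slide":[0,0,-90],"angular":[0,0,0],"fingers":0},
    {"slide":[-30,0,-100],"angular":[0,0,0],"fingers":0},
    {"slide":[-65,0,-100],"angular":[0,0,0],"fingers":0},
    {"slide":[-80,0,-100],"angular":[0,0,0],"fingers":0}
  ]
}}

```text
clock: 24.55
tcp_pos: [0.4804, 0.0884, 0.1934]
orientation: [0.001, 0.796, 0.606, 0.0]
wrist_force: [-0.5, -0.5, -0.5]
finger_gap: 0.0857
grip_force: 0.0
```

Call:
{"api": "jog_arm", "payload": {
  "moves": [
    {"slide":[0,0,0],"angular":[0,0,0],"fingers":0},
    {"slide":[0,0,0],"angular":[0,0,0],"fingers":0}
  ]
}}

```text
clock: 24.72
tcp_pos: [0.4807, 0.0899, 0.1924]
orientation: [-0.0, 0.796, 0.605, -0.0]
wrist_force: [-0.1, 0.9, 0.6]
finger_gap: 0.0855
grip_force: 0.0
```

```bash
python3 -c "
from e import *
print(get_state()['tcp_pos'])
c=cam('wrist');save(c,'w14')
for z,d in((.067,.055),(.081,.044),(.095,.032)):
  X=ring(c,proj([.5035,.168,z],c)[0],d,z)
for t in ['large_center','medium_center','small_center','shaft_tip']:
  for r in tip_of(t,c[0])[:2]: print(t,r['point'],round(r['p'],2),toz(r['point'],c,dict(l=.06,m=.074,s=.088)[t[0]] if t!='shaft_tip' else .107))
# radial grey profile across stack, rays perpendicular to view
g=cv2.cvtColor(c[0]['color'],cv2.COLOR_RGB2GRAY)
u,v=proj([.503,.168,.095],c)[0].round().astype(int);print(u,v);print(g[v,u-50:u+50]);print(g[v-50:v+60,u])"
```

```text
[0.48072242 0.08990589 0.19236563]
centre [0.5032 0.1674 0.067 ] dia 0.0552 med err 0.00015
centre [0.5044 0.1673 0.081 ] dia 0.0421 med err 0.00016
centre [0.5043 0.1717 0.095 ] dia 0.0359 med err 0.00102
large_center [279.3, 108.8] 0.95 [0.49979982 0.16861174 0.06      ]
medium_center [222.2, 343.7] 0.97 [ 0.39129065 -0.01896193  0.074     ]
medium_center [379.2, 319.1] 0.83 [ 0.53839021 -0.0324086   0.074     ]
small_center [281.5, 108.0] 0.9 [0.5014306  0.16716259 0.088     ]
small_center [283.3, 108.6] 0.22 [0.50255758 0.16642249 0.088     ]
shaft_tip [281.9, 104.0] 0.93 [0.50220513 0.16844661 0.107     ]
283 106
[114 113 113 112 112 112 111 112 113 113 113 112 113 111 112 124 136 141
 144 142 140 131 123 126 135 141 137 128 123 130 137 138 139 139 139 137
 131 114  92  78  74  61  54  58  62  72  95 120 134 138 134 122  96  71
  58  54  50  52  56  59  59  65  77  84  94 114 133 140 142 142 140 137
 133 129 119 116 124 133 135 135 134 130 123 119 127 133 125 112 107 110
 112 113 113 113 113 112 113 113 112 113]
[113 113 113 113 112 113 112 112 112 112 111 111 111 109 113 127 138 140
 136 128 127 133 137 137 133 124 121 128 135 138 139 140 138 139 137 128
 108  77  56  49  49  49  50  52  58  71  98 124 136 139 134 122  98  73
  65  61  56  54  53  51  52  55  58  69  94 121 137 142 144 145 144 144
 141 132 123 127 139 142 142 142 138 129 125 130 139 143 143 140 133 119
 108 109 112 114 114 114 115 115 116 117 116 116 115 115 114 114 114 114
 114 126]
```

Three concentric edges show at 72, 61 and 47 px, which match the ring sizes at their stacked heights. The gripper is clear, so I hand in.

```bash
python3 -c "
from workcell import *
print(hand_in())"
```

```text
the job is handed in; nothing more can be done
None
```

The job is handed in: the large, medium and small rings are stacked on the shaft in that order. Each was lowered under grip to contact at its expected height, and the final camera measurements match the three ring sizes at their stacked heights.

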